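# Steady the rocking remote tray

### The job

The remote tray on the sideboard rocks because one corner has lost its foot: press the tray's corners with a fingertip until you find the one that dips, then push that corner's black wedge shim in flat along the wood until it is snug under the tray, and press the same corner again to check that the tray now stays level. Leave the other three wedges and the things in the tray alone, and do not lift or shift the tray or pick anything up.

Things in the scene. Friction and masses are not known exactly. Their poses are not given: they have to be found in the camera images.
- tray: Grey-brown woven-look tray, 190 mm (its x) by 260 mm (its y), rim 36 mm above the wood; 0.7 kg with contents. Origin: on the wood under its centre, z up. A clip on its +x rim holds a beige remote upright (86 mm wide, top 54 mm up). Underside 9 mm above the wood. It stands on a rubber ring foot (radius 42 mm) in the middle and small hidden feet 102 mm along y, 76 mm along x from the centre; one of these is missing.
- corner_near_left (a point): Centre of the top of the tray's flat corner ledge (34 mm square) at its -x, +y corner, 36 mm above the wood: the place to press. If its foot is the missing one, it dips 4 to 7 mm under 2 to 6 N and comes back when released; otherwise it does not give under 20 N. Axes as the tray's.
- tail_near_left (a point): Centre of the tail face (6.5 mm up) of the loose black wedge at the -x, +y corner: 60 long, 26 wide, 2 mm thick at the tip, 13 at the tail. Its x axis points to the tip, inward below the tray's +y end. Tail starts about 56 mm outside. Slides easily; with no foot there it goes some 35 mm, then bears on the tray and the push passes 3 N (over 7 N shoves the tray); a foot stops it after 17 mm.
- corner_near_right (a point): Centre of the top of the tray's flat corner ledge (34 mm square) at its -x, -y corner, 36 mm above the wood: the place to press. If its foot is the missing one, it dips 4 to 7 mm under 2 to 6 N and comes back when released; otherwise it does not give under 20 N. Axes as the tray's.
- tail_near_right (a point): Centre of the tail face (6.5 mm up) of the loose black wedge at the -x, -y corner: 60 long, 26 wide, 2 mm thick at the tip, 13 at the tail. Its x axis points to the tip, inward below the tray's -y end. Tail starts about 56 mm outside. Slides easily; with no foot there it goes some 35 mm, then bears on the tray and the push passes 3 N (over 7 N shoves the tray); a foot stops it after 17 mm.
- corner_far_left (a point): Centre of the top of the tray's flat corner ledge (34 mm square) at its +x, +y corner, 36 mm above the wood: the place to press. If its foot is the missing one, it dips 4 to 7 mm under 2 to 6 N and comes back when released; otherwise it does not give under 20 N. Axes as the tray's.
- tail_far_left (a point): Centre of the tail face (6.5 mm up) of the loose black wedge at the +x, +y corner: 60 long, 26 wide, 2 mm thick at the tip, 13 at the tail. Its x axis points to the tip, inward below the tray's +y end. Tail starts about 56 mm outside. Slides easily; with no foot there it goes some 35 mm, then bears on the tray and the push passes 3 N (over 7 N shoves the tray); a foot stops it after 17 mm.
- corner_far_right (a point): Centre of the top of the tray's flat corner ledge (34 mm square) at its +x, -y corner, 36 mm above the wood: the place to press. If its foot is the missing one, it dips 4 to 7 mm under 2 to 6 N and comes back when released; otherwise it does not give under 20 N. Axes as the tray's.
- tail_far_right (a point): Centre of the tail face (6.5 mm up) of the loose black wedge at the +x, -y corner: 60 long, 26 wide, 2 mm thick at the tip, 13 at the tail. Its x axis points to the tip, inward below the tray's -y end. Tail starts about 56 mm outside. Slides easily; with no foot there it goes some 35 mm, then bears on the tray and the push passes 3 N (over 7 N shoves the tray); a foot stops it after 17 mm.
- navy_remote_mid (a point): Centre of the loose navy remote, 40 x 150 x 16 mm, long along its y, lying in the tray.
- vase_mid (a point): Centre of the white ceramic thimble vase, 36 mm wide, 52 mm tall, standing loose in the tray.
- coaster_mid (a point): Centre of the brushed aluminium coaster, 76 mm across, 5 mm thick, lying loose in the tray.
Things that resemble listed ones, but are neither listed nor needed, are in the scene too. Leave any orange, pink or turquoise look-alike of the part that bears tail_near_left alone.

How it is judged:
By the outcome, as a careful person would: the job done as asked, in the order asked, and still so for the second after the job is handed in, with the robot touching nothing.
It also fails if it takes over 64 s, if anything falls off the work surface, if the arm or the gripper's body presses on something with over 40 N, if the wrist force passes 120 N, or if a joint passes its speed limit or range.

### The arm

A 6-joint arm with a two-finger parallel gripper is mounted at the origin on the work surface. World frame = base frame: x ahead of the robot, y to its left, z up, the work surface at z = 0. Lengths are in mm, angles in rad, forces in N, time in s.
With the tool pointing down it reaches from about 325 to 750 mm from the base axis. Payload 7.6 kg.
Tool frame: the origin (TCP) lies midway between the tips of the shut fingers; the grasp point (between the pads) lies 19 mm behind it; z points along the fingers, y is the line along which they close (so a half turn about z gives the same grasp; the last joint's range is limited). The gripper opens to 85 mm and grips with 20 to 120 N. Pads are 22 mm wide; open, the fingers measure 114 mm over their backs; the gripper's body (76 mm by 85 mm) begins 54 mm behind the grasp point. The pads swing forward as they close: fully open they stand 13 mm farther back than shut.
Start: joints at [-1.32, 0.052, 1.401, -0, 1.689, -0.07], TCP at [165.571, -498.229, 231.323] pointing down, gripper open.
Joint ranges: [-2.9, 2.9], [-0.91, 2.17], [0.12, 2.37], [-1.06, 4.2], [0.26, 2.73], [-2.93, 2.93]. Speed limits (rad/s): [2.57, 2.57, 3.01, 3.14, 3.14, 3.14].

### API

Orientations are given as a unit quaternion [w, x, y, z].
In Python, from station import readout, capture, camera_info, workorder gives the robot as it stands.
- The arm moves only by the tool apply_moves, never from a script. Its argument "moves" is a list of rows, each a list of 6 numbers: the shift along the world's x, y, z in m, then the turn, a rotation vector about the world's x, y, z in degrees. In form: [[x, y, z, rx, ry, rz], ...]. A call has 1 to 5 rows; each row shifts and turns the commanded pose from where the row before left it; what a row does not reach is not made up. A row lasts 1/12 s, in which the tool goes at most 41.7 mm and 7.16 degrees, less where a joint would pass 70% of its speed; a pose out of reach is approached as far as the arm can. A call with a gripper value outside its range is refused whole. "grip" is the opening, from 0 (shut) to 1 (fully open), set as the call begins (left out, the last holds). The fingers move at their own pace and stop on an object; "force" is the grip in N (left out, the last holds). Time passes only in rows, so rows that do not move let the fingers close. It gives the time, the measured TCP pose, the force and the opening at its end, in the units of the state.
- readout.state(): the state, without advancing time (a new reading comes with each control period).
- capture(name): name is "scene" or "top" or "wrist"; returns the picture (384x512x3 uint8, red, green, blue); there is no depth.
- camera_info(name): a dict with "mtx" (3x3 intrinsics, pixels), "D" ([k1, k2, p1, p2, k3] as OpenCV has them; the pictures are not rectified), "xyz" and "orientation" of the camera in the world; the wrist camera has in their place "hand_eye" (4x4, takes a point from camera to tool coordinates, whose origin is the TCP and whose axes are the flange's). Camera axes: x right, y down, z forward; pixel columns grow to the right and rows downward; lengths in mm; the calibration is good to about 2 mm. A picture is of the moment at which its call begins: read the wrist's pose just before it. camera_info takes no time and is no camera call.
- workorder.sign_off(): hands the job in, once; it reports no verdict.
The state is a dict: "time": time; "q": joint angles; "dq": joint speeds; "effort": joint torques, N m; "position": TCP position; "tool_rot": TCP orientation; "wrist_force": force on the tool from outside, world axes, zero at the start; "torque": the same for the moment, N m; "gripper_width": finger opening in mm.
Only numpy, scipy, OpenCV 4.12 (cv2) and the standard library are available. Lean on these libraries where they do the work, as an engineer would, in place of code of your own. Each camera call takes 0.05 s, during which the arm holds its last target. There are 200 camera calls.

## Working session

There is one attempt and no reset: what is moved stays moved. The work goes in short steps, Python scripts to look and compute and a tool call to move; the robot and the scene stay as the last step left them, time stands still between calls to the robot, and variables do not carry over. Pictures are saved under pics/ and viewed, on a budget of 10 in all, crops included, one or two more only if the job needs it, and the job is handed in when it is done.

Besides the shell and the picture viewer there is one more tool, called as name(argument=value, ...) on one line, values as JSON. apply_moves: Moves the arm, as the interface text tells. Its arguments: {"type":"object","properties":{"moves":{"type":"array"},"grip":{"type":"number"},"force":{"type":"number"}},"required":["moves"]}

```bash
mkdir -p pics; ls
python3 - <<'E'
from station import readout, capture, camera_info
import cv2
for n in("top","scene"):
    cv2.imwrite(f"pics/{n}0.png",cv2.resize(capture(n)[:,:,::-1],(800,600),interpolation=cv2.INTER_CUBIC)); print(n,camera_info(n))
print(readout.state())
E
```

```text
pics
top {'mtx': array([[351.45483816,   0.        , 249.41329217],
       [  0.        , 351.45483816, 194.83298862],
       [  0.        ,   0.        ,   1.        ]]), 'D': array([-0.01257853,  0.        ,  0.        ,  0.        ,  0.        ]), 'xyz': array([417.04700123,   4.16200585, 811.97645593]), 'orientation': array([ 0.04961902, -0.69936679,  0.71199892, -0.03849132])}
scene {'mtx': array([[368.77640233,   0.        , 256.4065083 ],
       [  0.        , 368.77640233, 191.26681823],
       [  0.        ,   0.        ,   1.        ]]), 'D': array([-0.06695045,  0.        ,  0.        ,  0.        ,  0.        ]), 'xyz': array([1116.34762669,  171.41679853,  567.84595539]), 'orientation': array([-0.27135236,  0.54733905,  0.71468199, -0.34061344])}
{'time': 0.1, 'q': array([-1.32029872e+00,  5.27761340e-02,  1.40160790e+00, -1.43999356e-05,
        1.68864303e+00, -7.03117787e-02]), 'dq': array([ 1.12169884e-03,  4.24756636e-05, -1.62133281e-03,  4.17438854e-04,
       -1.39393477e-04, -4.12938156e-04]), 'effort': array([ 1.03328173e-03, -3.82579458e+01, -3.60987496e+01, -1.18687026e-04,
        4.73844048e-03,  1.88400173e-05]), 'position': array([ 165.49432509, -497.94296727,  230.56315522]), 'tool_rot': array([-7.13653287e-04,  9.87162608e-01,  1.59716844e-01, -7.16493785e-05]), 'wrist_force': array([-0.8717346 ,  0.55184948, -0.20559846]), 'torque': array([-0.01498281, -0.01350258, -0.02549103]), 'gripper_width': 84.96301813663781}
```

View pics/top0.png

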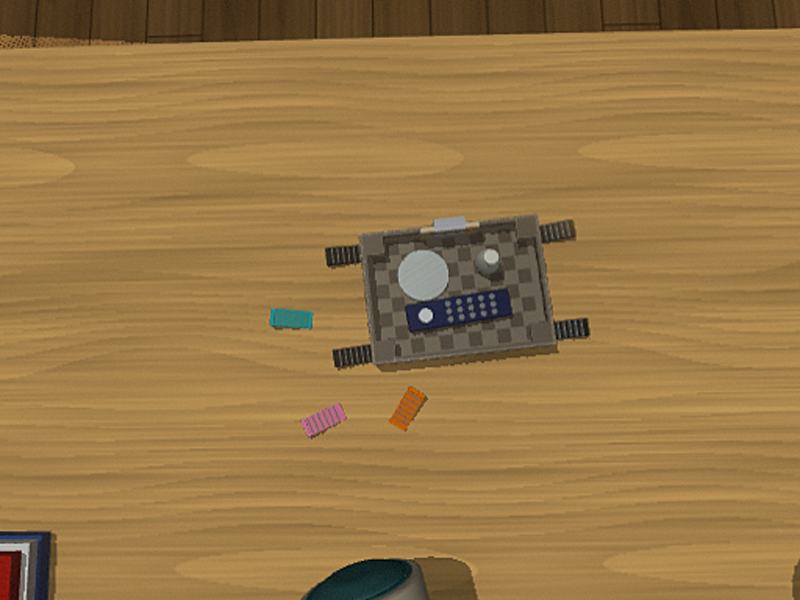

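View pics/scene0.png

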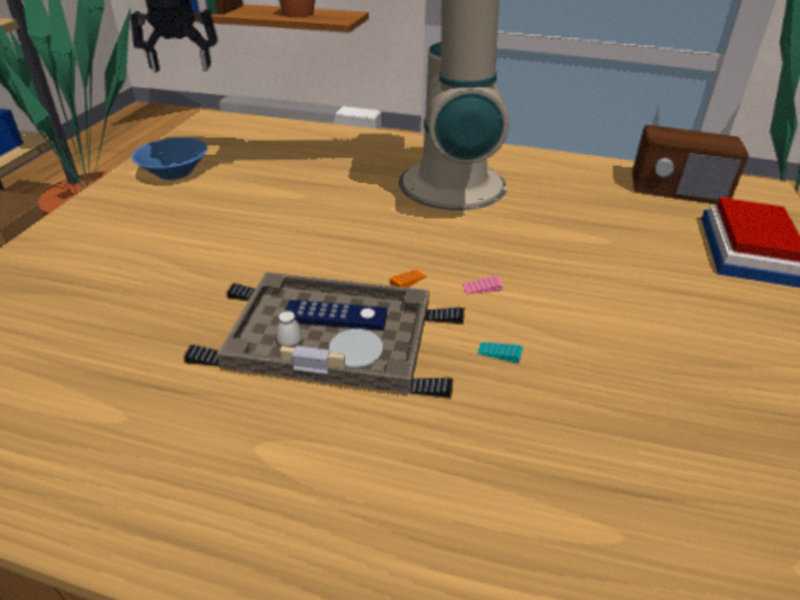

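The top view shows the tray centred near (458,290) in the 800x600 picture, with +x up and +y to the left. There are four black wedges: far-left (343,256), near-left (352,357), far-right (558,231) and near-right (572,328). The orange (408,408), pink (324,420) and turquoise (291,319) ones are look-alikes to leave alone. Next I'll measure the tray and wedges.

```bash
cat > h.py <<'E'
import numpy as np, cv2
from scipy.spatial.transform import Rotation as R
from station import readout, capture, camera_info
def pose(name,st=None):
    c=camera_info(name)
    if name=="wrist":
        st=st or readout.state(); T=np.eye(4); w,x,y,z=st["tool_rot"]; T[:3,:3]=R.from_quat([x,y,z,w]).as_matrix(); T[:3,3]=st["position"]
        T=T@np.array(c["hand_eye"]); return c,T[:3,:3],T[:3,3]
    w,x,y,z=c["orientation"]; return c,R.from_quat([x,y,z,w]).as_matrix(),np.array(c["xyz"])
def ray(name,uv,z,st=None):
    c,M,o=pose(name,st); p=cv2.undistortPoints(np.float64(uv).reshape(-1,1,2),c["mtx"],c["D"]).reshape(-1,2)
    d=np.c_[p,np.ones(len(p))]@M.T; return o+d*((z-o[2])/d[:,2])[:,None]
E
python3 - <<'E'
from h import *
im=capture("top"); hsv=cv2.cvtColor(im,cv2.COLOR_RGB2HSV)
print(camera_info("wrist")["hand_eye"])
c=np.array([[360,236],[537,215],[555,345],[374,362]])*.64
P=ray("top",c,36); print("FL FR NR NL",P.round(1)); print(np.linalg.norm(P-np.roll(P,-1,0),axis=1))
m=((hsv[...,1]<110)&(hsv[...,2]<190)).astype(np.uint8); m[:130]=0;m[250:]=0
k=(im.max(2)<75).astype(np.uint8)
for nm,(u,v) in dict(FL=(343,256),NL=(352,357),FR=(558,231),NR=(572,328)).items():
    u,v=int(u*.64),int(v*.64); kk=np.zeros_like(k); kk[v-11:v+12,u-16:u+17]=k[v-11:v+12,u-16:u+17]
    kk=cv2.morphologyEx(kk,cv2.MORPH_CLOSE,np.ones((5,5)))
    pts=np.argwhere(kk)[:,::-1]; r=cv2.minAreaRect(pts.astype(np.float32)); b=cv2.boxPoints(r)
    print(nm,len(pts),ray("top",b,10)[:,:2].round(1).tolist())
x0,y0=195,125
cv2.imwrite("pics/top1.png",cv2.resize(im[y0:y0+120,x0:x0+200,::-1],(800,480),interpolation=cv2.INTER_CUBIC))
E
```

```text
[[-4.78284759e-04 -9.58106575e-01 -2.86411525e-01  7.26720926e+01]
 [ 9.99999874e-01 -5.00964818e-04  5.91102912e-06 -8.37963794e-01]
 [-1.49145493e-04 -2.86411486e-01  9.58106695e-01 -1.42402946e+02]
 [ 0.00000000e+00  0.00000000e+00  0.00000000e+00  1.00000000e+00]]
FL FR NR NL [[ 615.1   56.9   36. ]
 [ 641.  -200.    36. ]
 [ 452.5 -215.8   36. ]
 [ 433.2   39.    36. ]]
[258.26952819 189.06959443 255.59443579 182.76264595]
FL 265 [[604.7, 111.8], [611.0, 50.4], [583.6, 47.5], [577.4, 108.7]]
NL 267 [[451.6, 102.8], [467.1, 36.0], [439.1, 29.5], [423.8, 96.0]]
FR 245 [[626.3, -192.8], [643.0, -255.0], [615.4, -261.0], [598.8, -199.1]]
NR 244 [[466.2, -209.6], [496.8, -213.6], [490.8, -274.4], [460.2, -270.1]]
```

View pics/top1.png

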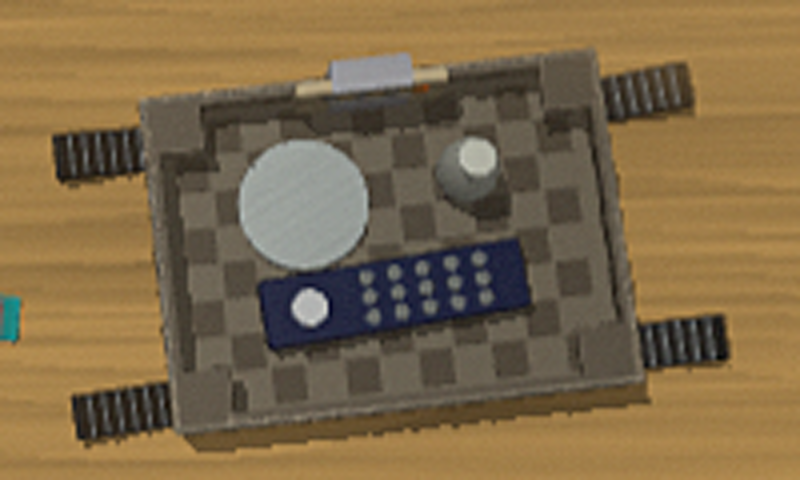

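The crop shows the four flat ledges at about FL (172,128), FR (568,80), NR (610,352) and NL (205,398). The tail edges sit at x≈56, 78, 689 and 726. Now I'll get precise positions.

Run:
```python
from h import *
f=lambda a:np.array(a)/4.+[195-.375,125-.375]
P=ray("top",f([(142,102),(593,50),(643,382),(182,430)]),36)[:,:2]  # FL FR NR NL
L=np.array([(95,130),(95,-130),(-95,-130),(-95,130)],float)
Pc=P-P.mean(0); H=L.T@Pc; U,S,V=np.linalg.svd(H); Rm=(U@V).T; c=P.mean(0)
print("centre",c.round(1),"yaw",np.degrees(np.arctan2(Rm[1,0],Rm[0,0])).round(2),"res",(P-(L@Rm.T+c)).round(1).tolist())
print("ledges",((np.sign(L)*[78,113])@Rm.T+c).round(1).tolist())
print("ledge clicks",ray("top",f([(172,128),(568,80),(610,352),(205,398)]),36)[:,:2].round(1).tolist())
T=ray("top",f([(53,136),(60,184),(685,62),(693,112),(722,315),(730,362),(74,395),(82,440)]),13)[:,:2]
M=T.reshape(4,2,2).mean(1); print("tails FL FR NR NL",M.round(1).tolist(),"tray frame",((M-c)@Rm).round(1).tolist())
print(np.linalg.norm(T[::2]-T[1::2],axis=1))
```

```text
centre [536.4 -79.9] yaw 5.44 res [[-1.4, -1.0], [-1.2, 2.0], [-0.1, 2.1], [2.7, -3.1]]
ledges [[603.3, 40.0], [624.8, -185.0], [469.5, -199.8], [448.0, 25.2]]
ledge clicks [[601.9, 40.7], [625.0, -183.3], [470.8, -199.0], [449.5, 24.5]]
tails FL FR NR NL [[589.8, 109.1], [625.6, -258.8], [478.9, -271.1], [440.8, 97.3]] tray frame [[71.1, 183.1], [71.8, -186.5], [-75.4, -184.9], [-78.4, 185.5]]
[28.75687648 29.98235966 26.95519076 25.87478965]
```

apply_moves(moves=[[0.025,0.025,-0.005,0,0,-6.5],[0.025,0.025,-0.005,0,0,-6.5],[0.025,0.025,-0.01,0,0,0],[0.025,0.025,-0.01,0,0,0],[0.025,0.025,-0.01,0,0,0]], grip=0)

```text
time: 0.57
position: [291.4, -371.8, 190.7]
tool_rot: [0.0, 0.999, 0.047, -0.0]
wrist_force: [0.9, -0.6, 0.1]
gripper_width: 25.5
```

apply_moves(moves=[[0.025,0.025,-0.01,0,0,0],[0.025,0.025,-0.01,0,0,0],[0.025,0.025,-0.01,0,0,0],[0.025,0.025,-0.01,0,0,0],[0.025,0.025,-0.01,0,0,0]])

```text
time: 0.98
position: [416.4, -246.7, 140.7]
tool_rot: [0.0, 0.999, 0.047, -0.0]
wrist_force: [0.3, -0.5, 0.0]
gripper_width: -0.0
```

apply_moves(moves=[[0.027,0.025,-0.01,0,0,0],[0.027,0.025,-0.01,0,0,0],[0,0,0,0,0,0],[0,0,0,0,0,0]])

```text
time: 1.32
position: [469.9, -196.7, 120.1]
tool_rot: [-0.001, 0.999, 0.049, -0.001]
wrist_force: [-0.5, -0.1, 0.1]
gripper_width: 0.3
```

apply_moves(moves=[[0,-0.002,-0.03,0,0,0],[0,0,-0.03,0,0,0],[0,0,-0.017,0,0,0],[0,0,-0.003,0,0,0],[0,0,0,0,0,0]])

```text
time: 1.73
position: [468.5, -200.8, 40.7]
tool_rot: [-0.0, 0.999, 0.046, -0.001]
wrist_force: [0.1, 1.1, 0.0]
gripper_width: 0.2
```

apply_moves(moves=[[0,0,-0.001,0,0,0],[0,0,-0.001,0,0,0],[0,0,-0.001,0,0,0],[0,0,0,0,0,0]])

```text
time: 2.07
position: [470.0, -200.6, 39.2]
tool_rot: [0.0, 0.999, 0.047, 0.001]
wrist_force: [-0.4, 0.2, -0.1]
gripper_width: 0.1
```

apply_moves(moves=[[0,0,-0.001,0,0,0],[0,0,0,0,0,0]])

```text
time: 2.23
position: [469.7, -200.3, 37.5]
tool_rot: [0.0, 0.999, 0.047, 0.0]
wrist_force: [-0.7, 0.1, -0.2]
gripper_width: 0.2
```

apply_moves(moves=[[0,0,-0.001,0,0,0],[0,0,0,0,0,0]])

```text
time: 2.4
position: [469.5, -200.1, 36.2]
tool_rot: [-0.0, 0.999, 0.047, -0.0]
wrist_force: [-0.2, -0.3, 0.2]
gripper_width: -0.0
```

apply_moves(moves=[[0,0,-0.001,0,0,0],[0,0,0,0,0,0]])

```text
time: 2.57
position: [469.6, -200.2, 36.0]
tool_rot: [0.0, 0.999, 0.047, -0.0]
wrist_force: [-3.5, 1.4, 6.7]
gripper_width: -0.1
```

apply_moves(moves=[[0,0,-0.001,0,0,0],[0,0,0,0,0,0]])

```text
time: 2.73
position: [469.7, -200.3, 36.0]
tool_rot: [0.0, 0.999, 0.047, -0.0]
wrist_force: [-7.5, 2.4, 13.2]
gripper_width: 0.2
```

NR holds: 13 N at a steady z of 36. Next is NL.

apply_moves(moves=[[0,0,0.01,0,0,0],[0,0,0.04,0,0,0],[-0.003,0.035,0.01,0,0,0],[-0.004,0.04,0,0,0,0],[-0.004,0.04,0,0,0,0]])

```text
time: 3.15
position: [459.0, -84.6, 95.9]
tool_rot: [0.0, 0.999, 0.046, 0.002]
wrist_force: [-0.3, 0.4, -0.7]
gripper_width: 0.1
```

apply_moves(moves=[[-0.004,0.04,0,0,0,0],[-0.004,0.04,0,0,0,0],[-0.002,0.03,-0.01,0,0,0],[0,0,-0.04,0,0,0],[0,0,0,0,0,0]])

```text
time: 3.57
position: [444.9, 26.4, 39.2]
tool_rot: [-0.0, 0.999, 0.049, -0.004]
wrist_force: [-1.8, 0.0, -2.7]
gripper_width: -0.2
```

apply_moves(moves=[[0,0,-0.006,0,0,0],[0,0,-0.001,0,0,0],[0,0,0,0,0,0]])

```text
time: 3.82
position: [449.4, 24.0, 38.5]
tool_rot: [0.0, 0.999, 0.046, 0.001]
wrist_force: [-0.6, 0.8, 1.0]
gripper_width: 0.1
```

apply_moves(moves=[[0,0,-0.001,0,0,0],[0,0,0,0,0,0]])

```text
time: 3.98
position: [449.3, 24.2, 37.4]
tool_rot: [0.0, 0.999, 0.046, 0.001]
wrist_force: [-0.5, 0.5, 0.0]
gripper_width: 0.0
```

apply_moves(moves=[[0,0,-0.001,0,0,0],[0,0,0,0,0,0]])

```text
time: 4.15
position: [449.1, 24.4, 35.9]
tool_rot: [0.0, 0.999, 0.047, 0.001]
wrist_force: [0.3, -1.1, 3.1]
gripper_width: -0.1
```

apply_moves(moves=[[0,0,-0.001,0,0,0],[0,0,0,0,0,0]])

```text
time: 4.32
position: [448.8, 24.8, 34.7]
tool_rot: [0.0, 0.999, 0.047, 0.0]
wrist_force: [-0.6, -0.3, 3.5]
gripper_width: 0.4
```

apply_moves(moves=[[0,0,-0.001,0,0,0],[0,0,0,0,0,0]])

```text
time: 4.48
position: [448.5, 25.0, 33.4]
tool_rot: [-0.0, 0.999, 0.047, -0.0]
wrist_force: [-0.4, 1.3, 4.3]
gripper_width: 0.0
```

It gives at 3–4 N, so I'll confirm how far it dips.

apply_moves(moves=[[0,0,-0.001,0,0,0],[0,0,0,0,0,0]])

```text
time: 4.65
position: [448.4, 25.1, 32.2]
tool_rot: [-0.0, 0.999, 0.047, -0.0]
wrist_force: [-2.7, 2.7, 3.2]
gripper_width: 0.1
```

apply_moves(moves=[[0,0,-0.001,0,0,0],[0,0,0,0,0,0]])

```text
time: 4.82
position: [448.4, 25.0, 31.2]
tool_rot: [-0.0, 0.999, 0.047, -0.0]
wrist_force: [-2.4, 2.8, 4.8]
gripper_width: 0.2
```

apply_moves(moves=[[0,0,-0.001,0,0,0],[0,0,0,0,0,0]])

```text
time: 4.98
position: [448.5, 25.0, 30.5]
tool_rot: [-0.0, 0.999, 0.047, -0.0]
wrist_force: [-3.1, 3.8, 5.8]
gripper_width: 0.0
```

NL is the one: it dips about 5.5 mm at 3–6 N. I'll release it and move to a point outside the near-left tail.

apply_moves(moves=[[0,0,0.008,0,0,0],[0,0,0.04,0,0,0],[-0.003,0.035,0.01,0,0,0],[-0.004,0.038,0,0,0,0],[-0.004,0.037,0,0,0,0]])

```text
time: 5.4
position: [438.2, 135.5, 89.8]
tool_rot: [0.0, 0.999, 0.046, 0.002]
wrist_force: [1.3, -0.5, -0.3]
gripper_width: -0.2
```

apply_moves(moves=[[0,0,0,0,0,0],[0,0,0,0,0,0]])

```text
time: 5.57
position: [437.3, 135.9, 88.3]
tool_rot: [0.0, 0.999, 0.049, 0.0]
wrist_force: [0.5, -1.2, -0.4]
gripper_width: -0.2
```

Run:
```python
from h import *
st=readout.state(); im=capture("wrist"); print(st["position"],st["tool_rot"])
import pickle; pickle.dump((st,im),open("w1.pkl","wb"))
cv2.imwrite("pics/w1.png",cv2.resize(im[:,:,::-1],(800,600)))
```

```text
[437.26781287 135.85060259  88.3309231 ] [4.44517901e-04 9.98818066e-01 4.86031971e-02 5.82366788e-05]
```

View pics/w1.png

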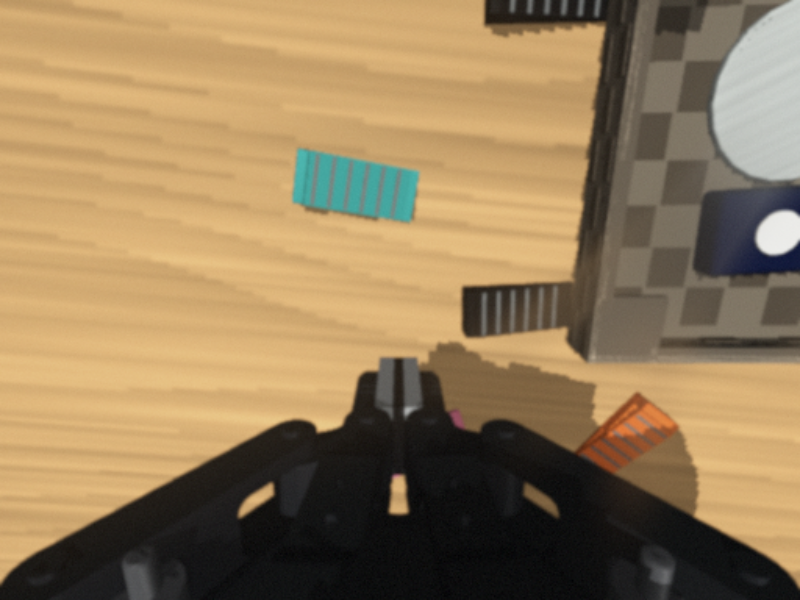

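The black near-left wedge is in the middle, with its tail top edge from (463,288) to (466,337). Turquoise (355,185), orange (630,430) and pink (under the finger, 455,420) stay clear of it. It fits because it is black and sits half under the tray's -x,+y corner.

Run:
```python
from h import *
import pickle
st,im=pickle.load(open("w1.pkl","rb"))
g=lambda a:np.array(a)*.64
print("tail13",ray("wrist",g([(463,288),(466,335)]),13,st)[:,:2].round(1).tolist())
print("side near tray z~7",ray("wrist",g([(572,282),(570,328)]),6,st)[:,:2].round(1).tolist())
print("tray NL corner",ray("wrist",g([(588,360)]),36,st)[:,:2].round(1))
print("finger tip l,r",ray("wrist",g([(378,362),(420,362)]),st["position"][2],st).round(1).tolist())
x=ray("wrist",g([(640,392),(576,452),(455,412),(415,220)]),8,st)[:,:2].round(0); print("or,or,pink,turq",x.tolist())
```

```text
tail13 [[454.4, 104.0], [428.5, 98.8]]
side near tray z~7 [[461.6, 45.2], [435.6, 40.7]]
tray NL corner [[429.9  42.3]]
finger tip l,r [[443.1, 144.4, 88.3], [444.6, 129.3, 88.3]]
or,or,pink,turq [[402.0, -6.0], [359.0, 22.0], [378.0, 97.0], [486.0, 133.0]]
```

apply_moves(moves=[[0,0,-0.035,0,0,0],[0,0,-0.03,0,0,0],[0,0,-0.012,0,0,0],[0,0,-0.005,0,0,0],[0,0,0,0,0,0]])

```text
time: 6.03
position: [437.1, 133.5, 5.2]
tool_rot: [0.0, 0.999, 0.046, -0.001]
wrist_force: [0.3, 0.3, 0.3]
gripper_width: -0.1
```

apply_moves(moves=[[0.001,-0.01,0,0,0,0],[0.001,-0.008,0,0,0,0],[0,0,0,0,0,0]])

```text
time: 6.28
position: [440.7, 115.2, 7.7]
tool_rot: [0.0, 0.999, 0.046, 0.001]
wrist_force: [-0.7, 0.2, 0.5]
gripper_width: 0.1
```

apply_moves(moves=[[0,-0.003,0,0,0,0],[0,-0.003,0,0,0,0],[0,-0.003,0,0,0,0],[0.001,-0.003,0,0,0,0],[0,0,0,0,0,0]])

```text
time: 6.7
position: [440.8, 104.4, 6.5]
tool_rot: [0.0, 0.999, 0.047, 0.0]
wrist_force: [0.9, -0.9, 2.6]
gripper_width: 0.3
```

apply_moves(moves=[[0,-0.003,0,0,0,0],[0,-0.003,0,0,0,0],[0,-0.003,0,0,0,0],[0.001,-0.003,0,0,0,0],[0,0,0,0,0,0]])

```text
time: 7.12
position: [441.8, 92.3, 6.5]
tool_rot: [0.0, 0.999, 0.047, 0.0]
wrist_force: [-0.9, 0.2, 2.8]
gripper_width: -0.0
```

apply_moves(moves=[[0,-0.002,0,0,0,0],[0,-0.002,0,0,0,0],[0,-0.002,0,0,0,0],[0.001,-0.002,0,0,0,0],[0,0,0,0,0,0]])

```text
time: 7.53
position: [442.7, 84.5, 6.5]
tool_rot: [0.0, 0.999, 0.047, 0.0]
wrist_force: [0.3, 2.2, 4.0]
gripper_width: 0.1
```

apply_moves(moves=[[0,0,0.001,0,0,0],[0,0,0,0,0,0]])

```text
time: 7.7
position: [442.2, 84.5, 7.0]
tool_rot: [0.0, 0.999, 0.047, -0.0]
wrist_force: [-0.2, 0.6, 0.7]
gripper_width: -0.1
```

Run:
```python
from h import *
im=capture("wrist"); print(readout.state()["position"])
a=im[:,:,::-1]; b=capture("scene")[170:270,100:320,::-1]
cv2.imwrite("pics/w2.png",np.vstack([cv2.resize(a[80:300,180:480],(500,360)),cv2.resize(b,(500,228))]))
```

```text
[442.19014186  84.4840281    6.88167977]
```

View pics/w2.png

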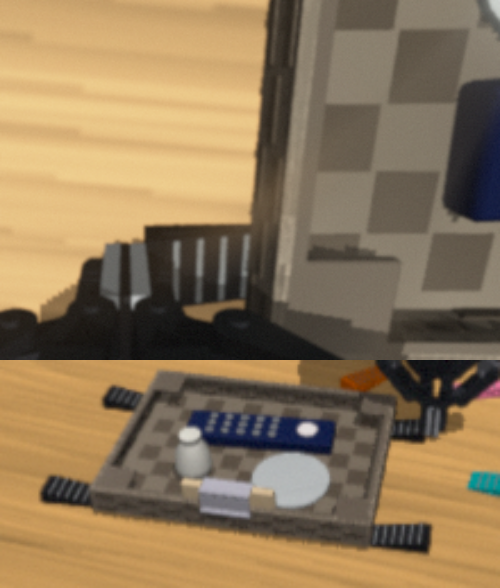

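The finger is square on the tail of the near-left wedge, which is now about 24 mm in. The tray is undisturbed. I'll continue gently.

apply_moves(moves=[[0,-0.001,0,0,0,0],[0,-0.001,0,0,0,0],[0,-0.001,0,0,0,0],[0,-0.001,0,0,0,0],[0,0,0,0,0,0]])

```text
time: 8.22
position: [442.6, 80.5, 7.3]
tool_rot: [0.0, 0.999, 0.047, -0.0]
wrist_force: [-1.5, 0.6, 0.6]
gripper_width: 0.2
```

apply_moves(moves=[[0,-0.001,0,0,0,0],[0,-0.001,0,0,0,0],[0,0,0,0,0,0]])

```text
time: 8.47
position: [442.6, 78.6, 7.3]
tool_rot: [0.0, 0.999, 0.047, 0.0]
wrist_force: [0.5, 0.2, 0.3]
gripper_width: 0.3
```

apply_moves(moves=[[0,-0.001,0,0,0,0],[0,0,0,0,0,0]])

```text
time: 8.63
position: [442.6, 77.6, 7.3]
tool_rot: [0.0, 0.999, 0.047, 0.0]
wrist_force: [0.1, 0.4, -0.8]
gripper_width: -0.2
```

apply_moves(moves=[[0,-0.001,0,0,0,0],[0,0,0,0,0,0]])

```text
time: 8.8
position: [442.6, 76.7, 7.3]
tool_rot: [0.0, 0.999, 0.047, 0.0]
wrist_force: [-0.1, -0.1, 0.5]
gripper_width: -0.1
```

apply_moves(moves=[[0,-0.001,0,0,0,0],[0,0,0,0,0,0]])

```text
time: 8.97
position: [442.6, 75.7, 7.3]
tool_rot: [0.0, 0.999, 0.047, 0.0]
wrist_force: [-0.4, -0.2, -0.5]
gripper_width: -0.3
```

apply_moves(moves=[[0,-0.001,0,0,0,0],[0,0,0,0,0,0]])

```text
time: 9.13
position: [442.6, 74.8, 7.3]
tool_rot: [-0.0, 0.999, 0.047, 0.0]
wrist_force: [-0.3, 1.3, -0.5]
gripper_width: 0.3
```

apply_moves(moves=[[0,-0.001,0,0,0,0],[0,0,0,0,0,0]])

```text
time: 9.3
position: [442.5, 74.1, 7.3]
tool_rot: [-0.0, 0.999, 0.047, -0.0]
wrist_force: [0.2, 3.5, 0.9]
gripper_width: -0.2
```

apply_moves(moves=[[0,-0.001,0,0,0,0],[0,0,0,0,0,0]])

```text
time: 9.47
position: [442.4, 72.9, 7.3]
tool_rot: [-0.0, 0.999, 0.047, -0.0]
wrist_force: [-0.9, 4.2, 1.7]
gripper_width: -0.5
```

apply_moves(moves=[[0,-0.0005,0,0,0,0],[0,0,0,0,0,0]])

```text
time: 9.63
position: [442.5, 72.3, 7.3]
tool_rot: [-0.0, 0.999, 0.047, -0.0]
wrist_force: [-2.3, 4.9, 2.0]
gripper_width: -0.4
```

It's snug at about 4.9 N. I'll back off and press the corner again.

apply_moves(moves=[[0,0.01,0,0,0,0],[0,0.02,0,0,0,0],[0,0,0.04,0,0,0],[0,0,0.035,0,0,0],[0.002,-0.037,0,0,0,0]])

```text
time: 10.05
position: [448.3, 69.2, 89.4]
tool_rot: [-0.0, 0.999, 0.05, 0.006]
wrist_force: [2.5, -0.7, 0.8]
gripper_width: 0.0
```

apply_moves(moves=[[0.004,-0.039,0,0,0,0],[0,0,-0.03,0,0,0],[0,0,-0.01,0,0,0],[0,0,0,0,0,0]])

```text
time: 10.38
position: [446.3, 26.4, 39.4]
tool_rot: [0.0, 0.999, 0.047, -0.003]
wrist_force: [-0.5, -0.5, 0.7]
gripper_width: -0.0
```

apply_moves(moves=[[0,0,-0.001,0,0,0],[0,0,-0.001,0,0,0],[0,0,0,0,0,0]])

```text
time: 10.63
position: [449.1, 27.1, 41.1]
tool_rot: [0.0, 0.999, 0.048, 0.001]
wrist_force: [-0.1, 0.4, 0.1]
gripper_width: -0.0
```

apply_moves(moves=[[0,0,-0.001,0,0,0],[0,0,-0.001,0,0,0],[0,0,-0.001,0,0,0],[0,0,0,0,0,0]])

```text
time: 10.97
position: [448.5, 26.4, 37.3]
tool_rot: [0.0, 0.999, 0.047, -0.0]
wrist_force: [-0.2, 0.4, 0.0]
gripper_width: 0.1
```

apply_moves(moves=[[0,0,-0.001,0,0,0],[0,0,0,0,0,0]])

```text
time: 11.13
position: [448.5, 26.3, 36.2]
tool_rot: [0.0, 0.999, 0.047, -0.0]
wrist_force: [0.5, 0.6, 1.4]
gripper_width: -0.2
```

apply_moves(moves=[[0,0,-0.001,0,0,0],[0,0,0,0,0,0]])

```text
time: 11.3
position: [448.6, 26.3, 36.0]
tool_rot: [0.0, 0.999, 0.047, -0.0]
wrist_force: [-4.6, -0.1, 6.1]
gripper_width: 0.2
```

apply_moves(moves=[[0,0,-0.001,0,0,0],[0,0,0,0,0,0]])

```text
time: 11.47
position: [448.7, 26.3, 35.9]
tool_rot: [0.0, 0.999, 0.047, -0.0]
wrist_force: [-7.2, 0.7, 14.7]
gripper_width: 0.1
```

The corner now stays at 35.9–36.0 mm under 15 N. I'll lift away and check the result.

apply_moves(moves=[[0,0,0.01,0,0,0],[0,0,0.04,0,0,0],[0,0,0.04,0,0,0],[-0.03,0.02,0.02,0,0,0],[-0.03,0.02,0.02,0,0,0]])

```text
time: 11.88
position: [388.7, 66.2, 166.7]
tool_rot: [-0.0, 0.999, 0.046, 0.001]
wrist_force: [0.3, 1.9, -0.1]
gripper_width: 0.1
```

apply_moves(moves=[[-0.02,0.03,0.02,0,0,0],[-0.01,0.03,0.02,0,0,0],[0,0.03,0.02,0,0,0],[0,0,0,0,0,0],[0,0,0,0,0,0]])

```text
time: 12.3
position: [358.7, 157.4, 225.6]
tool_rot: [-0.0, 0.999, 0.048, 0.001]
wrist_force: [0.3, 0.1, -0.8]
gripper_width: 0.2
```

Run:
```python
from h import *
a=capture("top")[110:260,180:400,::-1]; b=capture("scene")[150:280,100:350,::-1]
cv2.imwrite("pics/end.png",np.vstack([cv2.resize(a,(500,341)),cv2.resize(b,(500,250))])); print(readout.state()["wrist_force"])
```

```text
[-0.30514841 -1.02443732 -0.60438621]
```

View pics/end.png

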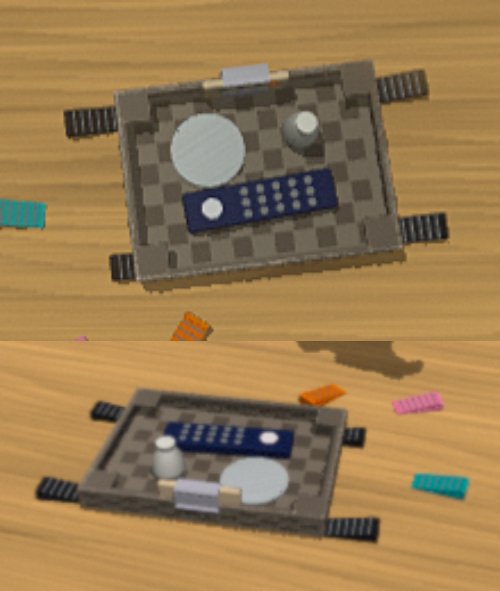

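The near-left wedge, top view (122,267), is now mostly under the tray. The tray, its contents, the other three wedges and the look-alikes are where they were, and the arm is clear.

```bash
python3 -c "from station import workorder; print(workorder.sign_off())"
```

```text
the job is handed in; nothing more can be done
None
```

The tray no longer rocks: its near-left corner (-x, +y) had lost its foot, and that corner's black wedge is now snug under it.

- **Finding the corner:** I pressed near-right first, and it held at 36 mm under 13 N. Near-left dipped about 5.5 mm at 3–6 N. I did not press the two far corners after that.
- **Pushing the wedge:** it went in about 35 mm along the wood. The push rose past 3 N and I stopped at about 4.9 N, below the 7 N that would shove the tray.
- **Checking:** pressed again, near-left stayed at 35.9–36.0 mm under about 15 N.

In the last pictures, the tray, its contents, the other three wedges and the coloured look-alikes look unmoved. The arm was clear of everything when I handed the job in, at about 12 s.

Early in the push I saw an unexplained upward force of 3–4 N on the finger. I raised the finger 1 mm and the force went away. Otherwise no check failed or disagreed.

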